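# Put the nut-dish lid back on centre

### The arm

A 7-joint arm with a two-finger parallel gripper is mounted at the origin on the work surface. World frame = base frame: x ahead of the robot, y to its left, z up, the work surface at z = 0. Lengths are in mm, angles in degrees, forces in N, time in s.
With the tool pointing down it reaches from about 425 to 875 mm from the base axis. Payload 9.9 kg.
Tool frame: the origin (TCP) lies on the mounting face of the last link; the fingertips stand 173 mm ahead of it and the grasp point (between the pads) lies 155 mm ahead of it; x points along the fingers, z is the direction in which the jaws open and shut, and the axes are right-handed (so a half turn about x gives the same grasp; the last joint's range is limited). The gripper opens to 85 mm and grips with 20 to 120 N. Pads are 22 mm wide; open, the fingers measure 114 mm over their backs; the gripper's body (76 mm by 85 mm) begins 54 mm behind the grasp point. The pads swing forward as they close: fully open they stand 13 mm farther back than shut.
Start: joints at [69.282, 32.985, 1.427, 82.34, -0.859, 64.687, -3.237], TCP at [185.117, -649.127, 404.689] pointing down, gripper open.
Joint ranges: [-157.87, 157.87], [-19.46, 123.44], [-87.15, 90], [11.01, 140.99], [-62.26, 242.26], [9.8, 113.94], [-161.44, 161.44]. Speed limits (degrees/s): [127.2, 127.2, 172.46, 172.46, 180, 180, 180].

### API

Orientations are given as [roll, pitch, yaw] about the fixed x, y, z axes, in that order (R = Rz(yaw) Ry(pitch) Rx(roll)).
In Python, from plant import monitor, camera, bot gives the robot as it stands.
- The arm moves only by the tool jog_arm, never from a script. Its argument "increments" is one flat list of numbers, 6 for each row, row after row: the shift along the tool's x, y, z in m, then the turn, a rotation vector about the tool's x, y, z in degrees. In form: [x, y, z, ax, ay, az, x, y, z, ax, ay, az, ...]. A call has 1 to 12 rows; each row is the pose to reach, as a shift and turn from the pose measured when the call began, along the tool's axes at that moment; what a row does not reach only later rows make up. A row lasts 1/10 s, in which the tool goes at most 50 mm and 8.59 degrees, less where a joint would pass 70% of its speed; a pose out of reach is approached as far as the arm can. A call with a gripper value outside its range is refused whole. "grip" is the finger opening in m, from 0 to 0.0854, set as the call begins (left out, the last holds). The fingers move at their own pace and stop on an object; "newtons" is the grip in N (left out, the last holds). Time passes only in rows, so rows that repeat a pose let the fingers close. It gives the time, the measured TCP pose, the force and the opening at its end, in the units of the state.
- monitor.read_state(): the state, without advancing time (a new reading comes with each control period).
- camera(name): name is "scene" or "top"; returns a dict with "img" (400x640x3 uint8, red, green, blue), "range_z" (400x640 float32, mm along the optical axis (not along the pixel's ray), 0 where there is no reading), "camera_matrix" (3x3 intrinsics, pixels), "camera_from_world" (4x4, takes a point from world to camera coordinates). Camera axes: x right, y up, looking along -z (the intrinsics and any distortion apply to the point x, -y, -z); pixel columns grow to the right and rows downward; lengths in mm; the calibration is good to about 2 mm. A picture is of the moment at which its call begins.
- bot.sign_off(): hands the job in, once; it reports no verdict.
The state is a dict: "clock": time; "q": joint angles; "joint_vel": joint speeds; "tau": joint torques, N m; "position": TCP position; "tool_rot": TCP orientation; "contact_force": force on the tool from outside, world axes, zero at the start; "ft_torque": the same for the moment, N m; "grip_width": finger opening in mm.
Only numpy, scipy, OpenCV 4.12 (cv2) and the standard library are available. Lean on these libraries where they do the work, as an engineer would, in place of code of your own. Each camera call takes 0.05 s, during which the arm holds its last target.

### The job

The lid of the white almond dish has been left shoved to one side and ants can get in. Take it by its upright tab, tip that edge up first by ten degrees or a little more while the opposite side still rests low on the dish, then raise the whole lid just clear (about three centimetres, never as much as eight) and set it down flat and centred on the white dish so that it covers the mouth all round; let go of it, do not drop it. Leave the white dish where it stands and do not disturb the blue dish and its lid.

Things in the scene. Friction and masses are not known exactly. Their poses are not given: they have to be found in the camera images.
- lid: Loose lid of the white dish: flat round olive-wood disc, 108 mm across, 6 mm thick, about 80 g, no skirt, one upright dark tab on top. Origin: centre of the disc's underside; +z up, +x from the centre towards the tab. It starts flat on the dish's rim, 18 to 29 mm off centre, mostly away from the tab, which points roughly away from the robot; the mouth gapes under the tab's side.
- lid_tab (a point): Centre (half-way up) of that lid's tab: an upright block 28 mm long (along the lid's x), 12 mm thick (along the lid's y: pinch it across this) and 28 mm high above the disc's upper face. It lies 34 mm from the disc's centre along the lid's +x and 20 mm above the disc's underside. Axes as the lid's.
- white_dish: Loose shallow round white ceramic dish holding a few almonds, about 400 g, 92 mm across at the rim outside (84 mm inside), 30 mm high, wall 4 mm, on a flat round saucer foot of the same white, 132 mm across and 4 mm thick, that shows around the lid. Origin at the centre of its underside, on the counter; +z up; the rim on which the lid rests is 30 mm above the origin.
- blue_lid: Bystander: the same kind of olive-wood lid with a tab, lying properly centred on an otherwise equal blue dish with a blue saucer foot. Origin at the centre of the disc's underside, 30 mm above the counter; +x towards its tab. Not to be moved.
There are look-alikes about, which are no part of the job. Leave any turquoise look-alike of the lid alone.

How it is judged (in metres and radians):
On the way, in this order (a step that is already met when the one before it is completed fails the run):
1. the lid is tipped tab edge up by 5 degrees or more, its tab 6 mm up, its middle under 15 mm above the rim (angle between lid's own z axis and vertical above 0.09 rad and z of lid_tab in the frame of white_dish above 0.056 m and z of lid in the frame of white_dish below 0.045 m), for 0.1 s.
2. the whole lid is clear of the dish, its middle 18 mm or more above the rim (z of lid in the frame of white_dish above 0.048 m and contact force between lid and white_dish below 0.05 N), for 0.2 s.
At the end, for the whole second after the job is handed in: The lid lies flat (within 4.5 degrees) and at rest on the rim of the white dish, its centre within 12 mm of the dish's centre (so the mouth is covered all round), released; the white dish stands upright within 25 mm of where it was, and the blue dish's lid is within 15 mm of where it was (horizontal distance between lid and white_dish below 0.012 m and z of lid in the frame of white_dish between 0.026 and 0.034 m and angle between each of lid, white_dish's own z axis and vertical below 0.08 rad and linear speed of lid below 0.02 m/s and distance of white_dish from where it was at the start of the episode below 0.025 m and distance of blue_lid from where it was at the start of the episode below 0.015 m); the robot touches nothing.
It fails at once if the lid's middle is raised 80 mm or more above the rim (z of lid in the frame of white_dish above 0.11 m).
It fails at once if the lid is dropped (falls faster than 0.4 m/s with no finger on it) (linear speed of lid above 0.4 m/s and contact force between the fingers and lid below 0.05 N).
It fails at once if the blue dish's lid is pushed 20 mm or more (distance of blue_lid from where it was at the start of the episode above 0.02 m).
It also fails if it takes over 32 s, if anything falls off the work surface, if the arm or the gripper's body presses on something with over 40 N, if the wrist force passes 120 N, or if a joint passes its speed limit or range.

## Working session

There is one attempt and no reset: what is moved stays moved. The work goes in short steps, Python scripts to look and compute and a tool call to move; the robot and the scene stay as the last step left them, time stands still between calls to the robot, and variables do not carry over. Pictures are saved under pics/ and viewed, and the job is handed in when it is done.

Besides the shell and the picture viewer there is one more tool, called after "Call:" as name(argument=value, ...) on one line, values as JSON. jog_arm: Moves the arm, as the interface text tells. Its arguments: {"type":"object","properties":{"increments":{"type":"array"},"grip":{"type":"number"},"newtons":{"type":"number"}},"required":["increments"]}

```bash
ls; mkdir -p pics; python3 - <<'E'
from plant import monitor, camera, bot
import cv2,numpy as np
print(monitor.read_state())
for n in("scene","top"):
    c=camera(n); cv2.imwrite(f"pics/{n}0.png",c["img"][:,:,::-1]); np.savez(f"{n}0.npz",**c)
    print(n,c["camera_matrix"],c["camera_from_world"])
E
```

```text
pics
{'clock': 0.0, 'q': array([69.28206488, 33.0325112 ,  1.42041913, 82.38701705, -0.86174425,
       64.68735218, -3.23742894]), 'joint_vel': array([ 0.12888431,  0.06414525, -0.06334329, -0.09695901,  0.06487766,
       -0.12023669,  0.13928418]), 'tau': array([ 9.88685861e-04, -7.65761304e+01,  2.25075178e+00, -2.85962641e+01,
        1.52150856e-02,  1.30025583e-02, -2.81639433e-05]), 'position': array([ 185.11302032, -648.93952585,  403.83936916]), 'tool_rot': array([-179.22586863,   89.90356221,  106.693967  ]), 'contact_force': array([ 0.01875694, -0.20582189,  0.59040775]), 'ft_torque': array([0.03035029, 0.02183814, 0.00622154]), 'grip_width': 85.69380420367222}
scene [[441.91270849   0.         308.40262171]
 [  0.         441.91270849 205.75893611]
 [  0.           0.           1.        ]] [[ 7.55722623e-01  6.54683111e-01  1.65330372e-02 -4.23311166e+02]
 [-3.44135297e-01  3.75514798e-01  8.60557688e-01  1.24133473e+02]
 [ 5.57184184e-01 -6.56032514e-01  5.09084595e-01 -1.17861586e+03]
 [ 0.00000000e+00  0.00000000e+00  0.00000000e+00  1.00000000e+00]]
top [[433.53659133   0.         323.9413691 ]
 [  0.         433.53659133 203.44157769]
 [  0.           0.           1.        ]] [[-1.83856070e-02 -9.99782869e-01  9.80733216e-03  1.11780465e+01]
 [ 9.93923009e-01 -1.72113264e-02  1.08723606e-01 -5.43855542e+02]
 [-1.08531201e-01  1.17466826e-02  9.94023638e-01 -6.83189198e+02]
 [ 0.00000000e+00  0.00000000e+00  0.00000000e+00  1.00000000e+00]]
```

View pics/scene0.png

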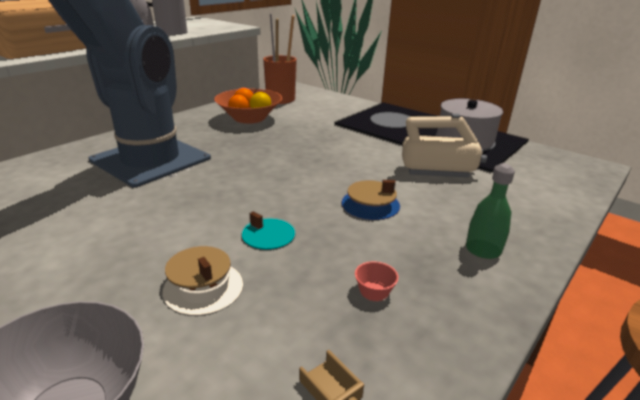

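View pics/top0.png

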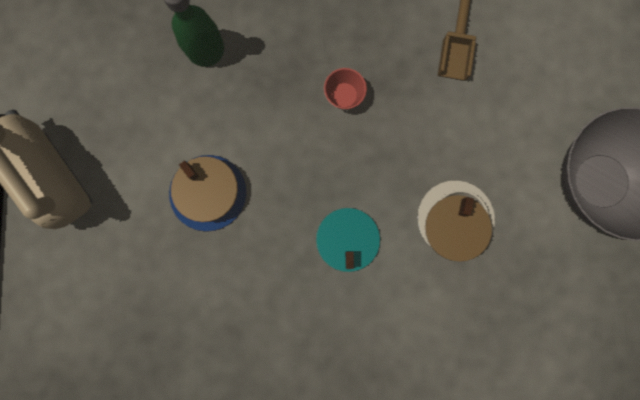

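The scene image shows the white dish with its olive lid at about (200,270). In the top image the saucer is at (456,217), the lid at (459,227) and the tab at (467,206), towards +x. The blue dish is at (207,190) and the turquoise decoy at (349,240).

```bash
cat > h.py <<'E'
import numpy as np,cv2
def cloud(c):
    K=c["camera_matrix"];T=c["camera_from_world"];z=c["range_z"].astype(float)
    v,u=np.mgrid[0:400,0:640]
    p=np.stack([(u-K[0,2])/K[0,0]*z,-(v-K[1,2])/K[1,1]*z,-z],-1)
    return (p-T[:3,3])@T[:3,:3]
def circ(p):
    A=np.c_[2*p,np.ones(len(p))];s=np.linalg.lstsq(A,(p**2).sum(1),rcond=None)[0]
    return s[:2],np.sqrt(s[2]+s[:2]@s[:2])
def proj(c,P):
    K=c["camera_matrix"];T=c["camera_from_world"];q=np.atleast_2d(P)@T[:3,:3].T+T[:3,3]
    return np.c_[K[0,2]+K[0,0]*q[:,0]/-q[:,2],K[1,2]+K[1,1]*q[:,1]/q[:,2]]
E
python3 - <<'E'
from h import *
for n,box in(("top",(400,510,165,275)),("scene",(150,255,235,325))):
    c=dict(np.load(n+"0.npz"));P=cloud(c);u0,u1,v0,v1=box
    p=P[v0:v1,u0:u1].reshape(-1,3);col=c["img"][v0:v1,u0:u1].reshape(-1,3).astype(int)
    ok=(c["range_z"][v0:v1,u0:u1].ravel()>0)
    p=p[ok];col=col[ok]
    print(n,"hist",np.histogram(p[:,2],bins=np.arange(-8,80,4)))
    lid=p[(p[:,2]>31)&(p[:,2]<41)][:,:2].astype(np.float32)
    if len(lid)>5: print(" lid",cv2.minEnclosingCircle(lid),lid.mean(0),np.median(p[(p[:,2]>31)&(p[:,2]<41)][:,2]))
    w=p[(col.min(1)>110)&(p[:,2]<12)]; 
    print(" saucer n",len(w),w[:,2].mean() if len(w) else 0)
    if len(w)>5:print(cv2.minEnclosingCircle(w[:,:2].astype(np.float32)))
    t=p[(p[:,2]>48)]; print(" tab",len(t),t.mean(0),t.min(0),t.max(0)); print(cv2.minAreaRect(t[:,:2].astype(np.float32)))
c=dict(np.load("top0.npz"));cv2.imwrite("pics/topz.png",cv2.resize(c["img"][160:280,395:515,::-1],(600,600),interpolation=cv2.INTER_CUBIC))
c=dict(np.load("scene0.npz"));cv2.imwrite("pics/scz.png",cv2.resize(c["img"][235:325,145:265,::-1],(800,600),interpolation=cv2.INTER_CUBIC))
E
```

```text
top hist (array([   0, 1688, 5768,  893,    8,    9,   16,   21,   38,  141,  792,
       2440,   27,   14,   15,   16,   18,   45,  104,    0,    0]), array([-8, -4,  0,  4,  8, 12, 16, 20, 24, 28, 32, 36, 40, 44, 48, 52, 56,
       60, 64, 68, 72, 76]))
 lid ((504.9297790527344, -216.6142578125), 59.03752517700195) [ 498.24158 -213.74486] 36.84516014977223
 saucer n 1091 4.82226997362604
((517.9529418945312, -223.81895446777344), 67.29081726074219)
 tab 198 [ 532.28477395 -222.12489819   62.15874601] [ 518.07611567 -232.78645079   48.27091296] [ 547.05727969 -214.66801791   67.76949896]
((532.6795043945312, -223.6698760986328), (13.054790496826172, 28.052270889282227), 75.32256317138672)
scene hist (array([   0, 1805, 3737, 1088,   92,  115,   84,   86,   83,  179,  775,
       1140,   25,   22,   28,   23,   26,   47,   59,    0,    0]), array([-8, -4,  0,  4,  8, 12, 16, 20, 24, 28, 32, 36, 40, 44, 48, 52, 56,
       60, 64, 68, 72, 76]))
 lid ((506.1943054199219, -215.58627319335938), 60.907161712646484) [ 503.5881 -219.6251] 36.194565807711726
 saucer n 5792 0.9828323599531613
((478.7318115234375, -209.072021484375), 165.0352783203125)
 tab 183 [ 537.04599047 -226.57294791   59.53462272] [ 519.04568473 -233.32006089   48.13802067] [ 548.54905613 -214.18504866   66.14742918]
((533.883544921875, -224.2946014404297), (12.980031967163086, 31.074138641357422), 75.77252960205078)
```

View pics/topz.png

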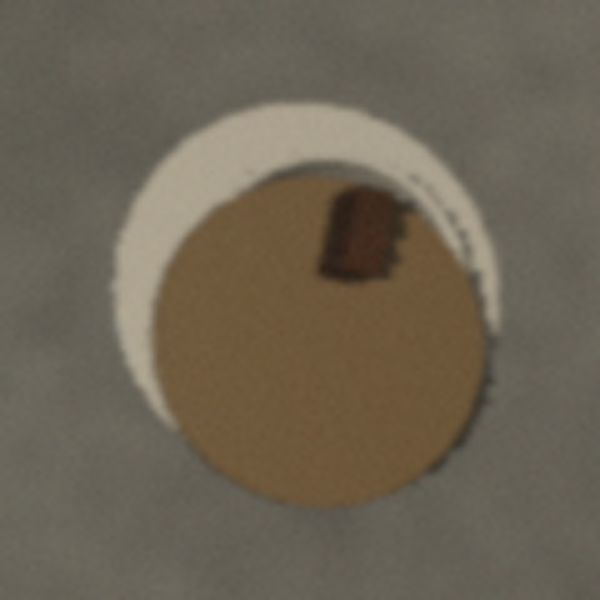

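View pics/scz.png

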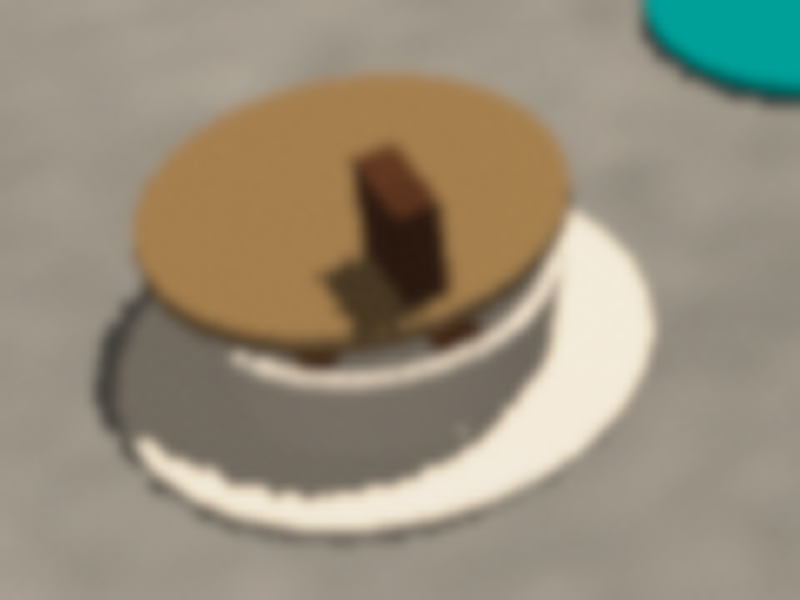

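```bash
cat >> h.py <<'E'
from scipy.optimize import least_squares
def plane(c,uv,h):
    K=c["camera_matrix"];T=c["camera_from_world"];R=T[:3,:3]
    d=np.c_[(uv[:,0]-K[0,2])/K[0,0],-(uv[:,1]-K[1,2])/K[1,1],-np.ones(len(uv))]@R
    o=-R.T@T[:3,3]; return (o+d*((h-o[2])/d[:,2])[:,None])[:,:2]
def fitc(p,c0,r):
    s=least_squares(lambda x:np.hypot(*(p-x).T)-r,c0,loss="soft_l1",f_scale=1.0)
    e=np.hypot(*(p-s.x).T)-r; return s.x,np.median(abs(e)),np.percentile(e,[5,50,95])
def lidmeas(c,box):
    u0,u1,v0,v1=box;im=c["img"][v0:v1,u0:u1].astype(int);hsv=cv2.cvtColor(c["img"][v0:v1,u0:u1],cv2.COLOR_RGB2HSV).astype(int)
    return im,hsv
E
python3 - <<'E'
from h import *
for n,box in(("top",(400,510,165,275)),("scene",(150,255,235,325))):
    c=dict(np.load(n+"0.npz"));u0,u1,v0,v1=box
    im,h=lidmeas(c,box)
    m=((h[...,1]>100)&(h[...,2]>80 if n=="top" else h[...,2]>110)&(h[...,0]<25)).astype(np.uint8)
    k=cv2.connectedComponentsWithStats(m);i=1+np.argmax(k[2][1:,4]);m=(k[1]==i).astype(np.uint8)
    ct=max(cv2.findContours(m,0,cv2.CHAIN_APPROX_NONE)[0],key=len)[:,0].astype(float)+[u0,v0]
    hull=cv2.convexHull(ct.astype(np.float32))[:,0]
    p=plane(c,hull,36); print(n,"lid",fitc(p,(500,-217),54),"free",circ(p))
    w=((h[...,1]<70)&(h[...,2]>(115 if n=="top" else 205))).astype(np.uint8)
    k=cv2.connectedComponentsWithStats(w);i=1+np.argmax(k[2][1:,4]);w=(k[1]==i).astype(np.uint8)
    hull=cv2.convexHull(max(cv2.findContours(w,0,cv2.CHAIN_APPROX_NONE)[0],key=len))[:,0].astype(float)+[u0,v0]
    p=plane(c,hull,4)
    x,_,_=fitc(p,(515,-218),66); q=p[abs(np.hypot(*(p-x).T)-66)<3]
    print(n,"saucer",len(p),len(q),fitc(q,x,66),"free",circ(q))
    P=cloud(c)[v0:v1,u0:u1].reshape(-1,3);t=P[P[:,2]>63][:,:2].astype(np.float32);print("tabtop",cv2.minAreaRect(t),len(t))
E
```

```text
top lid (array([ 499.99333316, -216.55760041]), np.float64(1.0499636650548538), array([-1.8794038 , -1.04996367, -0.46214318])) free (array([ 499.70046209, -216.17989038]), np.float64(52.86700684195906))
top saucer 24 24 (array([ 518.55068629, -222.79169004]), np.float64(0.40854301185599695), array([-0.42207071,  0.28452869,  1.41339503])) free (array([ 518.06979274, -222.84136505]), np.float64(66.6072257501404))
tabtop ((495.0008850097656, -115.13351440429688), (27.91181182861328, 254.7926483154297), 19.0511474609375) 181
scene lid (array([ 501.57400552, -215.87671135]), np.float64(1.0870270165438072), array([-2.21963087, -1.08702702, -0.21206017])) free (array([ 501.76056765, -216.43662985]), np.float64(52.842507397887196))
scene saucer 22 22 (array([ 517.41430666, -221.99542934]), np.float64(0.4581194441234615), array([-1.979142  , -0.35481977,  0.49606154])) free (array([ 519.13214568, -222.11471276]), np.float64(64.66367366178042))
tabtop ((772.6761474609375, -376.042724609375), (17.004653930664062, 595.1046142578125), 57.59262466430664) 120
```

```bash
cat >> h.py <<'E'
from scipy.spatial.transform import Rotation as Ro
def pose(s): return np.array(s["position"]),Ro.from_euler("xyz",s["tool_rot"],degrees=True)
def Rt(yaw,sgn=1,tilt=0):
    # lid yaw; tilt>0 : tab edge up. tool z = sgn*lid y
    y=np.array([-np.sin(np.radians(yaw)),np.cos(np.radians(yaw)),0])
    x=np.array([0,0,-1.]);z=sgn*y
    R=Ro.from_matrix(np.c_[x,np.cross(z,x),z])
    return Ro.from_rotvec(-np.radians(tilt)*y)*R
def inc(s,p,R):
    p0,R0=pose(s); return np.r_[R0.inv().apply(np.array(p)-p0)/1000,(R0.inv()*R).as_rotvec(degrees=True)]
E
python3 - <<'E'
from h import *
from plant import monitor
np.set_printoptions(suppress=True,precision=4)
s=monitor.read_state();print(pose(s)[1].as_matrix())
for sg in(1,-1): print(sg,inc(s,(533.5,-224.5,330),Rt(-14,sg)))
c=dict(np.load("top0.npz"));P=cloud(c);b=P[110:240,565:640].reshape(-1,3);print(b.min(0),np.percentile(b,99.5,axis=0))
E
```

```text
[[-0.0005  0.9616  0.2743]
 [ 0.0014  0.2743 -0.9616]
 [-1.     -0.0001 -0.0015]]
1 [   0.0743    0.4515   -0.3125 -150.0798   -0.0348   -0.108 ]
-1 [ 0.0743  0.4515 -0.3125 29.9201 -0.0806  0.026 ]
[ 466.6087 -537.5556   -3.3506] [ 703.4437 -372.1207   87.9247]
```

Call:
jog_arm(increments=[0, 0.038, -0.026, 2.5, 0, 0, 0, 0.075, -0.052, 5, 0, 0, 0, 0.113, -0.078, 7.5, 0, 0, 0.01, 0.151, -0.104, 10, 0, 0, 0.02, 0.188, -0.13, 12.5, 0, 0, 0.03, 0.226, -0.156, 15, 0, 0, 0.04, 0.264, -0.182, 17.5, 0, 0, 0.05, 0.301, -0.208, 20, 0, 0, 0.06, 0.339, -0.234, 22.5, 0, 0, 0.07, 0.376, -0.26, 25, 0, 0, 0.074, 0.414, -0.286, 27.5, 0, 0, 0.074, 0.4515, -0.3125, 29.9, 0, 0], grip=0.06, newtons=35)

```text
clock: 1.3
position: [534.3, -222.8, 329.4]
tool_rot: [-117.7, 89.8, 138.2]
contact_force: [0.5, -0.2, -0.4]
grip_width: 60.4
```

```bash
python3 - <<'E'
from h import *
from plant import monitor,camera
np.set_printoptions(suppress=True,precision=4)
s=monitor.read_state();print(s["clock"],s["position"],s["q"],s["grip_width"],s["contact_force"])
print(inc(s,(533.5,-224.5,214),Rt(-14,-1)))
for n in("scene",):
    c=camera(n); cv2.imwrite(f"pics/{n}1.png",c["img"][:,:,::-1])
E
```

```text
1.3 [ 534.2771 -222.8008  329.3982] [ 13.7234  29.453    6.5201 102.9603  -4.3928  47.978  -81.727 ] 60.444909732574445 [ 0.4952 -0.2319 -0.4039]
[ 0.1154 -0.0001  0.002  -0.0859 -0.0748  0.142 ]
```

View pics/scene1.png

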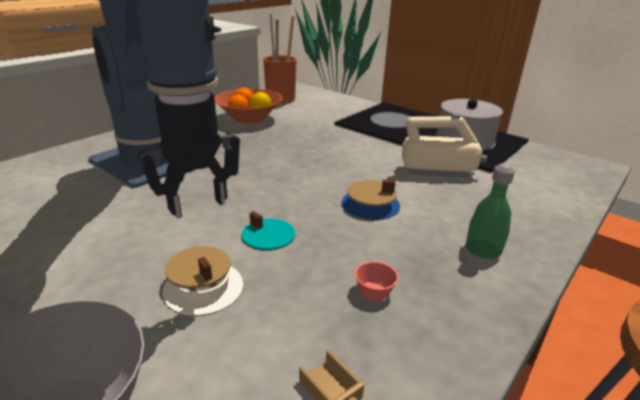

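Call:
jog_arm(increments=[0.03, 0, 0.001, 0, 0, 0, 0.06, 0, 0.002, 0, 0, 0, 0.085, 0, 0.002, 0, 0, 0, 0.1, 0, 0.002, 0, 0, 0, 0.1, 0, 0.002, 0, 0, 0])

```text
clock: 1.85
position: [538.6, -215.7, 227.3]
tool_rot: [-150.9, 89.5, 105.5]
contact_force: [-0.1, 0.9, 1.2]
grip_width: 59.6
```

```bash
python3 - <<'E'
from h import *
from plant import monitor,camera
np.set_printoptions(suppress=True,precision=4)
for n in("scene","top"):
    c=camera(n); cv2.imwrite(f"pics/{n}2.png",cv2.resize(c["img"][140:320,110:350,::-1] if n=="scene" else c["img"][140:290,380:580,::-1],(800,600)))
s=monitor.read_state();print(s["clock"],s["position"],s["grip_width"],s["contact_force"])
print(inc(s,(533.5,-224.5,214),Rt(-14,-1)))
E
```

```text
1.95 [ 539.433  -216.2026  229.5955] 60.26645871352078 [-0.0888 -0.0401 -0.009 ]
[ 0.0155 -0.0038  0.0096  0.3301 -0.3994  0.014 ]
```

View pics/scene2.png

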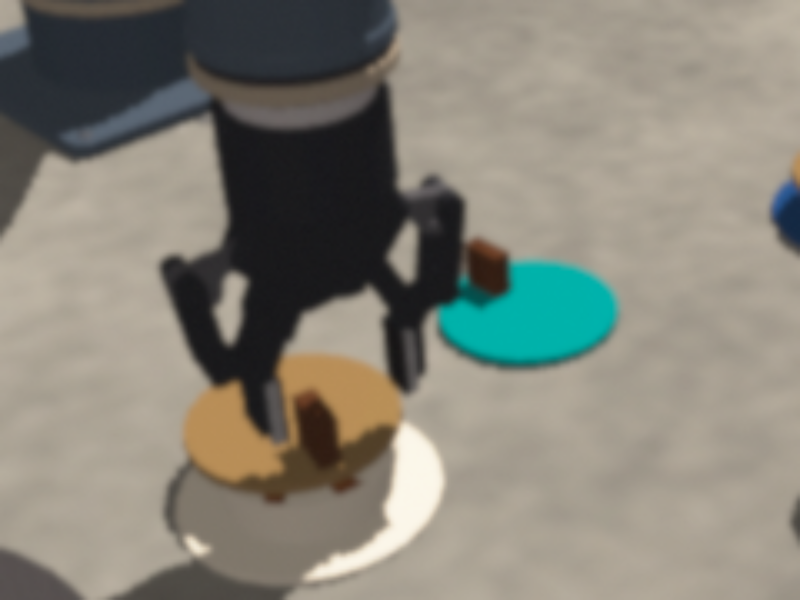

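View pics/top2.png

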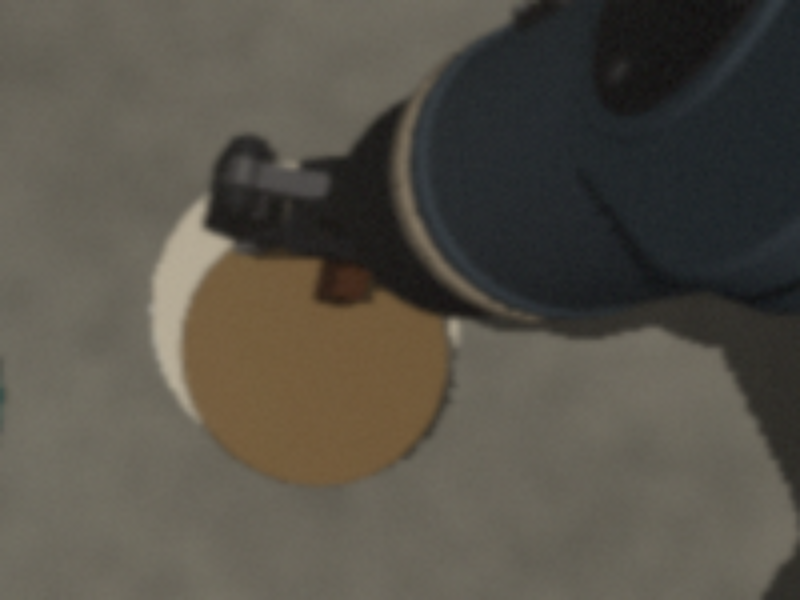

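Call:
jog_arm(increments=[0, -0.004, 0.0096, 0, 0, 0, 0, -0.004, 0.0096, 0, 0, 0, 0, -0.004, 0.0096, 0, 0, 0, 0, -0.004, 0.0096, 0, 0, 0])

```text
clock: 2.35
position: [533.4, -224.7, 230.1]
tool_rot: [174.1, 89.6, 70.5]
contact_force: [0.7, 0.5, -0.1]
grip_width: 59.9
```

```bash
python3 - <<'E'
from h import *
from plant import monitor,camera
np.set_printoptions(suppress=True,precision=4)
for n in("scene","top"):
    s=monitor.read_state();print(s["clock"],s["position"],s["grip_width"],s["contact_force"])
    print(inc(s,(533.5,-224.5,214),Rt(-14,-1)))
    c=camera(n); cv2.imwrite(f"pics/{n}3.png",cv2.resize(c["img"][140:320,110:350,::-1] if n=="scene" else c["img"][140:290,380:580,::-1],(800,600)))
s=monitor.read_state();print(s["position"],s["joint_vel"])
E
```

```text
2.35 [ 533.3741 -224.6716  230.0617] 59.94689651870519 [ 0.6863  0.5123 -0.074 ]
[ 0.0161  0.0001 -0.0001  0.3214 -0.4043 -0.0403]
2.4 [ 533.3947 -224.5342  229.9072] 60.00286646595917 [-0.3117 -0.1377  0.6571]
[ 0.0159  0.0001  0.0001  0.3331 -0.4065 -0.0242]
[ 533.393  -224.4774  229.7968] [-0.1422  0.1313 -0.0307  0.0242 -0.0093 -0.1202  0.0396]
```

View pics/scene3.png

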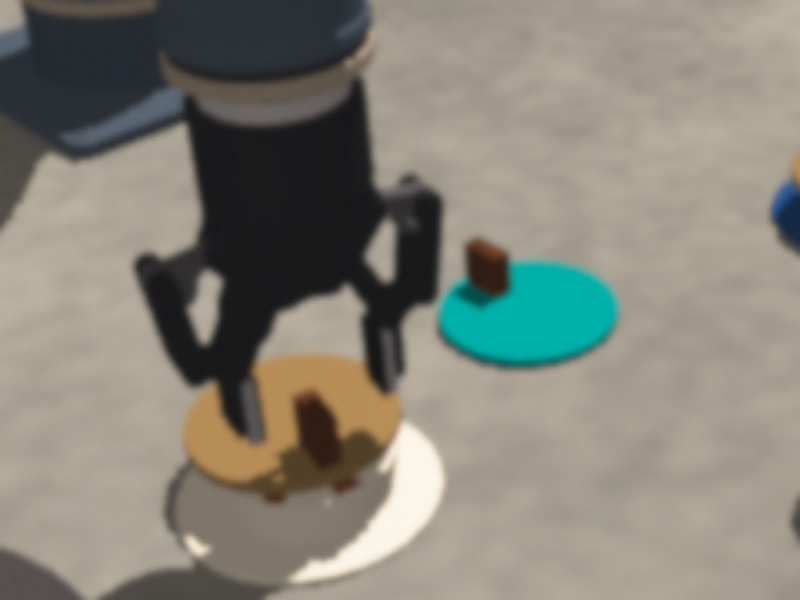

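Call:
jog_arm(increments=[0.008, 0, 0, 0.3, -0.4, 0, 0.014, 0, 0, 0.3, -0.4, 0, 0.016, 0, 0, 0.3, -0.4, 0, 0.016, 0, 0, 0.3, -0.4, 0, 0.016, 0, 0, 0.3, -0.4, 0])

```text
clock: 2.95
position: [533.5, -224.4, 213.7]
tool_rot: [175.2, 90.0, 71.2]
contact_force: [-0.2, -0.8, -0.2]
grip_width: 60.1
```

Call:
jog_arm(increments=[0, 0, 0, 0, 0, 0, 0, 0, 0, 0, 0, 0], grip=0.022, newtons=25)

```text
clock: 3.15
position: [533.5, -224.4, 213.8]
tool_rot: [105.2, 90.0, 1.2]
contact_force: [-0.5, 0.5, -0.0]
grip_width: 31.8
```

```bash
python3 - <<'E'
from h import *
from plant import monitor,camera
np.set_printoptions(suppress=True,precision=4)
for n in("scene","top"):
    c=camera(n); cv2.imwrite(f"pics/{n}4.png",cv2.resize(c["img"][200:320,130:290,::-1] if n=="scene" else c["img"][140:290,380:580,::-1],(800,600)))
s=monitor.read_state();print(s["clock"],s["position"],s["grip_width"],s["contact_force"])
print(inc(s,(533.5,-224.5,214),Rt(-14,-1)))
E
```

```text
3.25 [ 533.486  -224.3781  213.8219] 22.164512886096368 [-0.3631 -0.086  -0.3698]
[-0.0002  0.      0.0001  0.0426 -0.0066 -0.0141]
```

View pics/scene4.png

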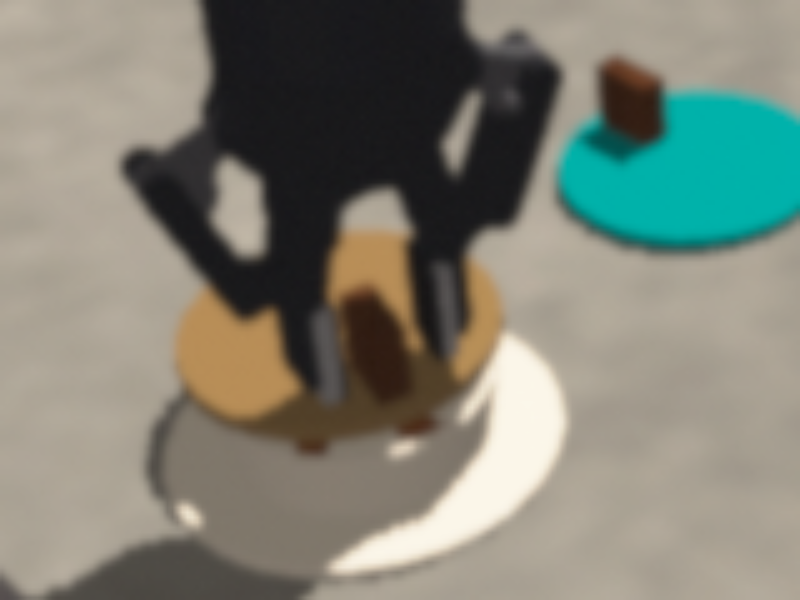

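View pics/top4.png

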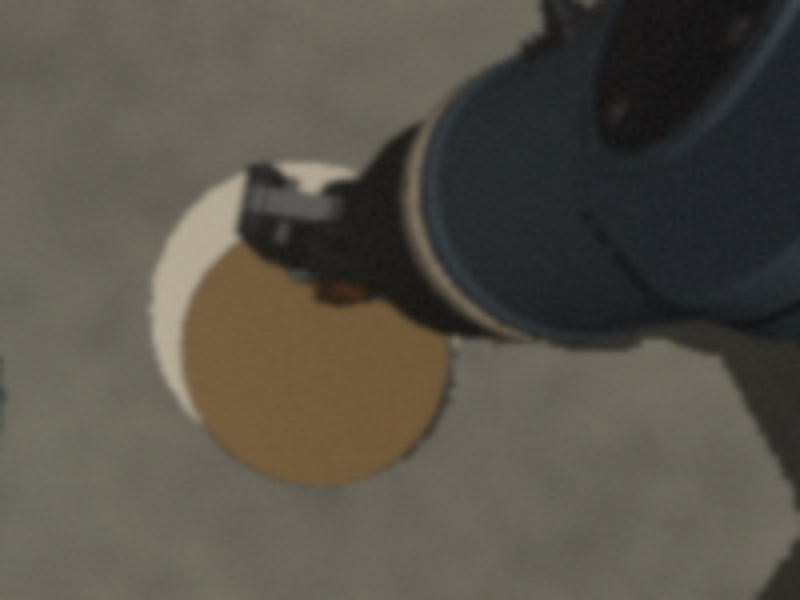

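Call:
jog_arm(increments=[0, 0, 0, 0, 0, 0, 0, 0, 0, 0, 0, 0, 0, 0, 0, 0, 0, 0, 0, 0, 0, 0, 0, 0], grip=0.004, newtons=35)

```text
clock: 3.65
position: [533.5, -224.4, 213.9]
tool_rot: [102.1, 90.0, -1.8]
contact_force: [-0.2, 0.7, 1.7]
grip_width: 11.3
```

```bash
python3 - <<'E'
from h import *
from plant import monitor,camera
np.set_printoptions(suppress=True,precision=4)
for n in("scene",):
    c=camera(n); cv2.imwrite(f"pics/{n}5.png",cv2.resize(c["img"][200:320,130:290,::-1],(800,600)))
s=monitor.read_state();print(s["clock"],s["position"],s["grip_width"],s["contact_force"],s["ft_torque"])
p0,R0=pose(s)
# tilt about pivot: dish centre - 46mm along lid x, z=30
lx=np.array([np.cos(np.radians(-14)),np.sin(np.radians(-14)),0]);ly=np.array([-lx[1],lx[0],0])
lid=np.array([500.5,-216.3,30]);D=np.array([518.2,-222.5,30])
piv=lid+lx*(((D-lid)@lx)-44); print("piv rel",(piv-lid)@lx)
for a in(3,6,9,12,13):
    Q=Ro.from_rotvec(-np.radians(a)*ly)
    print(a,inc(s,piv+Q.apply(p0-piv),Q*R0),"lid",piv+Q.apply(lid-piv))
E
```

```text
3.7 [ 533.5632 -224.4163  213.9722] 11.543153178662173 [0.1218 0.6146 3.4066] [0.0233 0.0889 0.0052]
piv rel -25.325849892196867
3 [-0.0029 -0.0097 -0.     -0.0003 -0.0021  3.    ] lid [ 500.4663 -216.2916   31.3255]
6 [-0.0052 -0.0196 -0.     -0.0007 -0.0042  6.    ] lid [ 500.3654 -216.2664   32.6473]
9 [-0.007  -0.0295 -0.     -0.001  -0.0062  9.    ] lid [ 500.1975 -216.2246   33.9618]
12 [-0.0083 -0.0395 -0.     -0.0013 -0.0083 12.    ] lid [ 499.963  -216.1661   35.2655]
13 [-0.0087 -0.0429 -0.     -0.0014 -0.009  13.    ] lid [ 499.8702 -216.143    35.6971]
```

View pics/scene5.png

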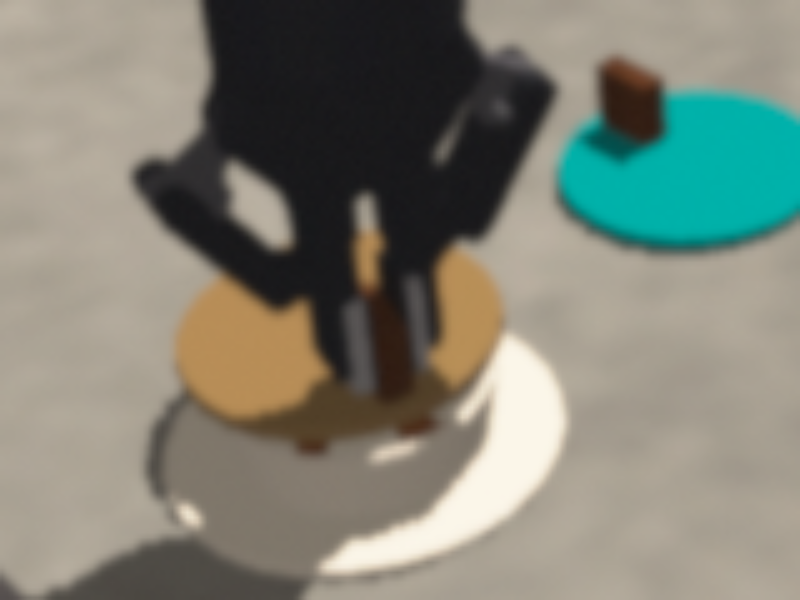

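Call:
jog_arm(increments=[-0.0015, -0.005, 0, 0, 0, 1.5, -0.003, -0.0097, 0, 0, 0, 3, -0.0044, -0.0146, 0, 0, 0, 4.5, -0.0056, -0.0196, 0, 0, 0, 6, -0.0066, -0.0245, 0, 0, 0, 7.5, -0.0075, -0.0295, 0, 0, 0, 9, -0.0083, -0.0345, 0, 0, 0, 10.5, -0.0089, -0.0395, 0, 0, 0, 12, -0.0092, -0.0429, 0, 0, 0, 13, -0.0092, -0.0429, 0, 0, 0, 13, -0.0092, -0.0429, 0, 0, 0, 13, -0.0092, -0.0429, 0, 0, 0, 13])

```text
clock: 4.9
position: [492.0, -214.1, 223.0]
tool_rot: [90.0, 77.0, -13.9]
contact_force: [-0.9, -0.0, 0.2]
grip_width: 11.8
```

```bash
python3 - <<'E'
from h import *
from plant import monitor,camera
np.set_printoptions(suppress=True,precision=4)
for n in("scene","top"):
    c=camera(n); cv2.imwrite(f"pics/{n}6.png",cv2.resize(c["img"][200:320,130:290,::-1] if n=="scene" else c["img"][140:290,380:580,::-1],(800,600)));np.savez(n+"6.npz",**c)
    P=cloud(c);u0,u1,v0,v1=(400,510,165,275) if n=="top" else (150,255,235,325)
    im,h=lidmeas(c,(u0,u1,v0,v1));p=P[v0:v1,u0:u1]
    m=(h[...,1]>100)&(h[...,0]<25)&(h[...,2]>90)&(p[...,2]>20)&(p[...,2]<75);m=cv2.erode(m.astype(np.uint8),np.ones((5,5)))>0
    q=p[m];A=np.c_[q[:,:2]-[500,-216],np.ones(len(q))];s=np.linalg.lstsq(A,q[:,2],rcond=None)[0];print(n,len(q),"slope deg",np.degrees(np.arctan(np.hypot(s[0],s[1]))),s)
s=monitor.read_state();print(s["clock"],s["position"],s["grip_width"],s["contact_force"],s["ft_torque"])
print(inc(s,(533.5,-224.5,214),Rt(-14,-1)))
E
```

```text
scene 283 slope deg 13.00295368153384 [ 0.2239 -0.0567 42.4892]
top 1134 slope deg 12.794651271438395 [ 0.2208 -0.053  42.9366]
5.0 [ 491.9948 -214.0505  223.0125] 11.014350190221776 [-1.5547  0.0537  0.2084] [ 0.0774  0.5599 -0.0134]
[  0.0184   0.0397   0.0001   0.0454  -0.0096 -12.9953]
```

View pics/scene6.png

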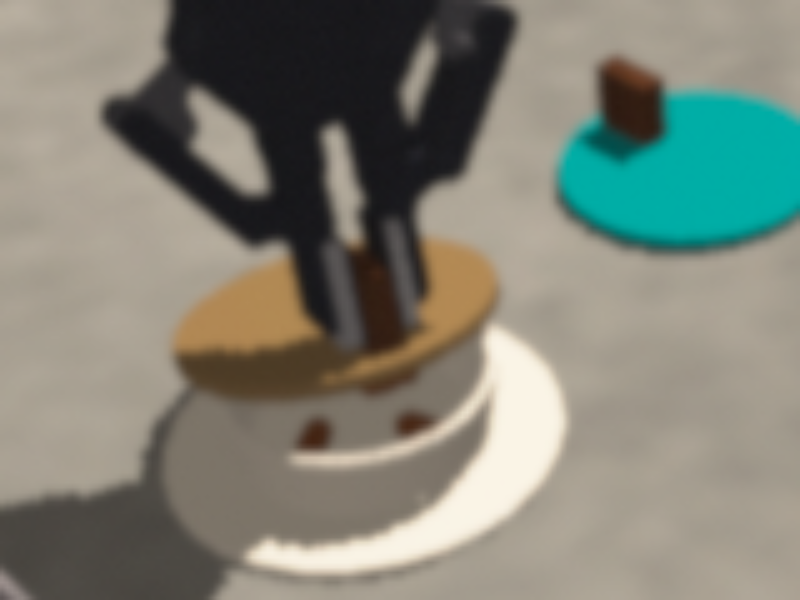

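```bash
python3 - <<'E'
from h import *
from plant import monitor
np.set_printoptions(suppress=True,precision=4)
s=monitor.read_state()
p0,R0=pose(s)
print(inc(s,p0+[0,0,28],R0))
print(inc(s,(551.2,-230.6,244),Rt(-14,-1)))
E
```

```text
[-0.0273  0.0063 -0.      0.      0.      0.    ]
[ -0.0066   0.0646   0.0018   0.0454  -0.0096 -12.9953]
```

Call:
jog_arm(increments=[-0.007, 0.0016, 0, 0, 0, 0, -0.014, 0.0032, 0, 0, 0, 0, -0.021, 0.0048, 0, 0, 0, 0, -0.0273, 0.0063, 0, 0, 0, 0, -0.025, 0.0145, 0.0002, 0, 0, -1.9, -0.022, 0.023, 0.0005, 0, 0, -3.7, -0.019, 0.031, 0.0008, 0, 0, -5.6, -0.016, 0.0395, 0.001, 0, 0, -7.4, -0.013, 0.048, 0.0013, 0, 0, -9.3, -0.0097, 0.056, 0.0015, 0, 0, -11.1, -0.0066, 0.0646, 0.0018, 0, 0, -13, -0.0066, 0.0646, 0.0018, 0, 0, -13])

```text
clock: 6.2
position: [552.4, -230.7, 244.3]
tool_rot: [89.1, 90.0, -14.9]
contact_force: [-0.6, 0.0, -1.5]
grip_width: 11.2
```

```bash
cat > m.py <<'E'
from h import *
from plant import monitor,camera
import sys
np.set_printoptions(suppress=True,precision=4)
k=sys.argv[1]; zu=float(sys.argv[2]) if len(sys.argv)>2 else None
for n in("scene","top"):
    c=camera(n); cv2.imwrite(f"pics/{n}{k}.png",cv2.resize(c["img"][200:320,130:290,::-1] if n=="scene" else c["img"][140:290,380:580,::-1],(800,600)));np.savez(f"{n}{k}.npz",**c)
    P=cloud(c);u0,u1,v0,v1=(400,510,165,275) if n=="top" else (150,255,225,325)
    im,h=lidmeas(c,(u0,u1,v0,v1));p=P[v0:v1,u0:u1]
    mm=(h[...,1]>100)&(h[...,0]<25)&(h[...,2]>(80 if n=="top" else 110))&(p[...,2]>20)&(p[...,2]<85);m=cv2.erode(mm.astype(np.uint8),np.ones((5,5)))>0
    q=p[m];A=np.c_[q[:,:2]-[518,-222],np.ones(len(q))];s=np.linalg.lstsq(A,q[:,2],rcond=None)[0];print(n,len(q),"slope deg",np.degrees(np.arctan(np.hypot(s[0],s[1]))),s)
    z=np.median(q[:,2])
    cc=max(cv2.findContours(mm.astype(np.uint8),0,cv2.CHAIN_APPROX_NONE)[0],key=len)
    hull=cv2.convexHull(cc)[:,0].astype(float)+[u0,v0]
    pp=plane(c,hull,z);x=fitc(pp,(515,-220),53)[0];g=pp[abs(np.hypot(*(pp-x).T)-53)<2.5];print(" lid",z,len(pp),len(g),fitc(g,x,53))
    w=((h[...,1]<70)&(h[...,2]>(115 if n=="top" else 205))).astype(np.uint8)
    kk=cv2.connectedComponentsWithStats(w);i=1+np.argmax(kk[2][1:,4]);w=(kk[1]==i).astype(np.uint8)
    hull=cv2.convexHull(max(cv2.findContours(w,0,cv2.CHAIN_APPROX_NONE)[0],key=len))[:,0].astype(float)+[u0,v0]
    pp=plane(c,hull,4);x=fitc(pp,(518,-222),66)[0];g=pp[abs(np.hypot(*(pp-x).T)-66)<2.5];print(" saucer",len(pp),len(g),fitc(g,x,66))
s=monitor.read_state();print(s["clock"],s["position"],s["grip_width"],s["contact_force"])
print("to",inc(s,(551.2,-230.6,244),Rt(-14,-1)))
E
python3 m.py 7
```

```text
scene 544 slope deg 0.2206494539545137 [ 0.0036 -0.0015 66.4602]
 lid 66.48708982847363 16 4 (array([ 516.8894, -214.3314]), np.float64(1.8052715791709844), array([-2.1607, -0.6305,  1.558 ]))
 saucer 16 13 (array([ 518.5651, -222.1555]), np.float64(0.17851655341077333), array([-1.1454,  0.0157,  0.4265]))
top 2243 slope deg 0.02078741116782766 [ 0.0001 -0.0003 67.0027]
 lid 66.97537498926235 29 27 (array([ 518.2536, -221.7678]), np.float64(0.4100886743606722), array([-1.2476, -0.2603,  0.4892]))
 saucer 31 30 (array([ 517.4549, -221.4071]), np.float64(0.32314105258231507), array([-0.268 ,  0.1348,  1.0211]))
6.3 [ 551.0382 -230.5654  244.1528] 11.356233987232635 [-0.7056 -1.1592 -0.6213]
to [ 0.0002  0.0002 -0.      0.0473 -0.0001 -0.0434]
```

View pics/scene7.png

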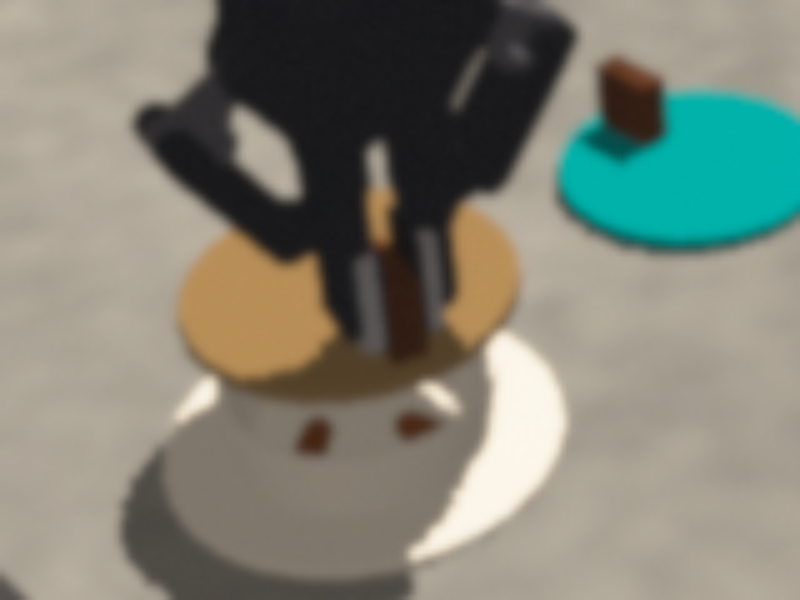

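View pics/top7.png

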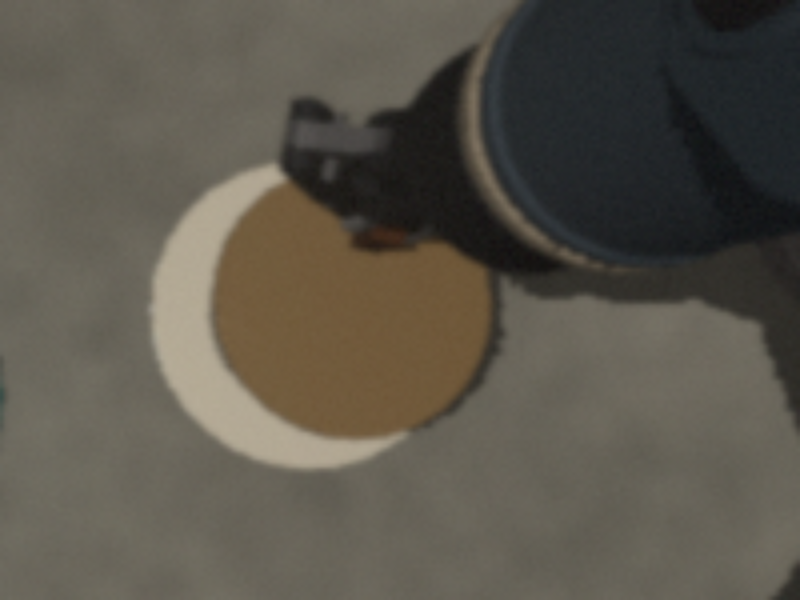

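Call:
jog_arm(increments=[0.006, 0, 0, 0, 0, 0, 0.012, 0, 0, 0, 0, 0, 0.018, 0, 0, 0, 0, 0, 0.023, 0, 0, 0, 0, 0, 0.027, 0, 0, 0, 0, 0, 0.029, 0, 0, 0, 0, 0, 0.03, 0, 0, 0, 0, 0, 0.03, 0, 0, 0, 0, 0])

```text
clock: 7.1
position: [551.1, -230.6, 214.2]
tool_rot: [89.0, 90.0, -15.0]
contact_force: [-0.4, -0.2, -1.2]
grip_width: 10.8
```

```bash
python3 m.py 8
```

```text
scene 464 slope deg 0.4215260408338195 [ 0.0066 -0.0033 36.3668]
 lid 36.45009802257388 16 5 (array([ 514.5198, -217.7016]), np.float64(0.6402272649840057), array([-1.5093, -0.3017,  1.288 ]))
 saucer 13 10 (array([ 518.6195, -222.2698]), np.float64(0.18930451455190678), array([-0.8417, -0.0002,  0.4415]))
top 2070 slope deg 0.06795715338592503 [ 0.0011 -0.0004 37.109 ]
 lid 37.10463997520422 27 26 (array([ 518.0035, -222.131 ]), np.float64(0.3276424962490694), array([-1.0654, -0.3276,  0.0946]))
 saucer 29 29 (array([ 517.2693, -221.4212]), np.float64(0.4101046588788222), array([-0.5642,  0.1354,  1.0845]))
7.2 [ 551.1442 -230.6008  214.2823] 11.16217281550826 [-0.8829  0.0487 -0.5834]
to [-0.0297  0.0001 -0.      0.0479  0.002  -0.0628]
```

View pics/scene8.png

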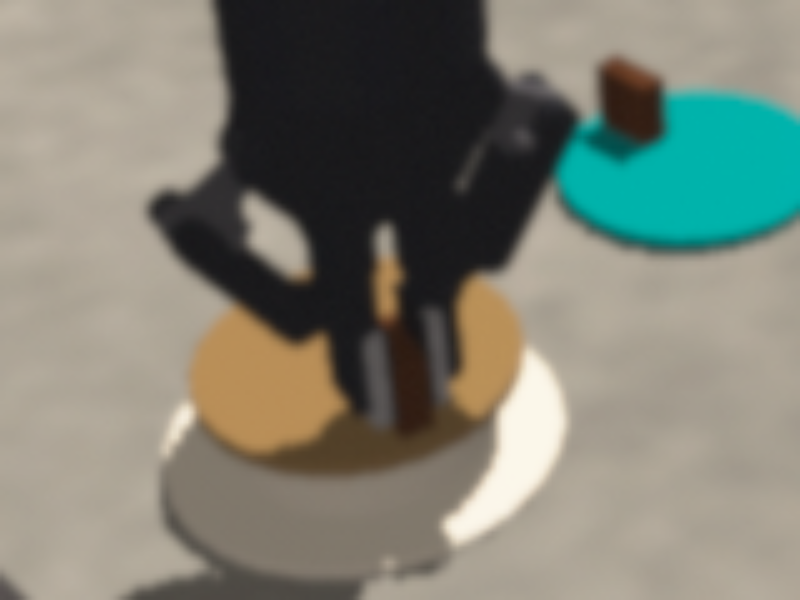

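Call:
jog_arm(increments=[0.0004, 0, 0, 0, 0, 0, 0.0008, 0, 0, 0, 0, 0, 0.0008, 0, 0, 0, 0, 0])

```text
clock: 7.5
position: [551.2, -230.6, 214.0]
tool_rot: [87.7, 89.9, -16.3]
contact_force: [-1.7, 0.3, 4.6]
grip_width: 11.6
```

Call:
jog_arm(increments=[0, 0, 0, 0, 0, 0])

```text
clock: 7.6
position: [551.2, -230.7, 214.1]
tool_rot: [88.0, 89.9, -16.0]
contact_force: [-0.1, -0.3, -1.1]
grip_width: 11.3
```

Call:
jog_arm(increments=[0, 0, 0, 0, 0, 0, 0, 0, 0, 0, 0, 0, 0, 0, 0, 0, 0, 0, 0, 0, 0, 0, 0, 0], grip=0.04)

```text
clock: 8.0
position: [551.2, -230.6, 214.0]
tool_rot: [88.3, 89.9, -15.7]
contact_force: [0.8, 0.2, 0.5]
grip_width: 39.8
```

```bash
python3 m.py 9
```

```text
scene 242 slope deg 0.12783435198115017 [-0.0018 -0.0013 36.2533]
 lid 36.302462910490576 13 3 (array([ 484.7898, -231.8129]), np.float64(1.0754310200460324), array([-0.9711, -0.0323,  0.9653]))
 saucer 15 11 (array([ 518.869 , -222.7702]), np.float64(0.3101010760703673), array([-2.0258,  0.2265,  0.3749]))
top 2007 slope deg 0.04015084625656847 [ 0.0005 -0.0005 36.9048]
 lid 36.95610446296409 27 25 (array([ 518.4289, -222.1737]), np.float64(0.31453606888199914), array([-0.6495, -0.3145,  0.2318]))
 saucer 25 24 (array([ 517.2126, -221.5127]), np.float64(0.4766960934505917), array([-0.6194,  0.3633,  1.0028]))
8.1 [ 551.2051 -230.6289  214.0516] 40.049354088052226 [-0.3946 -0.206  -0.5322]
to [-0.0299  0.     -0.      0.0466  0.003  -0.0989]
```

View pics/scene9.png

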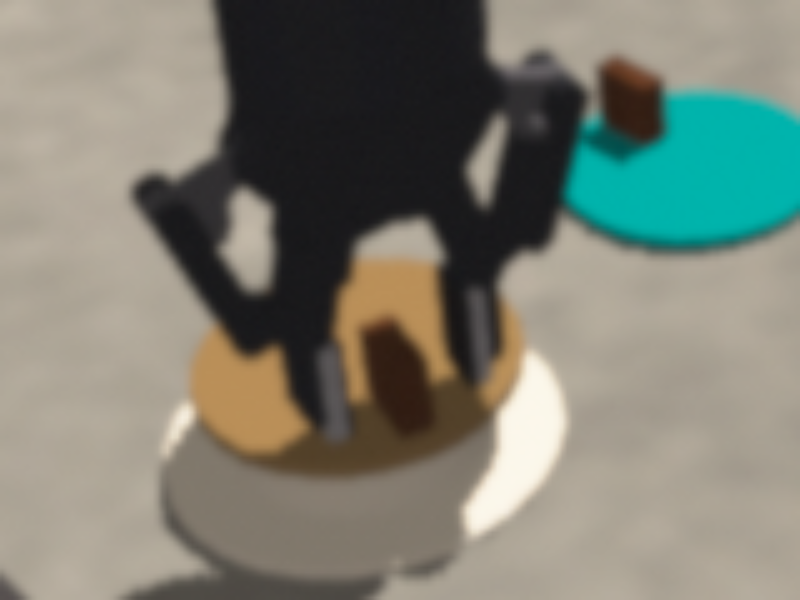

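Released cleanly; retreat straight up.

Call:
jog_arm(increments=[-0.01, 0, 0, 0, 0, 0, -0.03, 0, 0, 0, 0, 0, -0.06, 0, 0, 0, 0, 0, -0.09, 0, 0, 0, 0, 0, -0.12, 0, 0, 0, 0, 0, -0.15, 0, 0, 0, 0, 0, -0.15, 0, 0, 0, 0, 0, -0.15, 0, 0, 0, 0, 0, -0.15, 0, 0, 0, 0, 0])

```text
clock: 9.0
position: [550.6, -230.4, 363.5]
tool_rot: [100.8, 90.0, -3.1]
contact_force: [0.6, 0.9, -0.1]
grip_width: 40.3
```

```bash
python3 m.py 10; python3 - <<'E'
from h import *
for k in("0","10"):
    c=dict(np.load(f"top{k}.npz"));h=cv2.cvtColor(c["img"][145:240,160:255],cv2.COLOR_RGB2HSV)
    m=((h[...,1]>100)&(h[...,0]<25)&(h[...,2]>80)).astype(np.uint8)
    hull=cv2.convexHull(max(cv2.findContours(m,0,1)[0],key=len))[:,0]+np.array([160,145.]);print("blue lid",fitc(plane(c,hull,36),(530,240),53)[0])
E
```

```text
scene 1121 slope deg 0.07224226643275765 [ 0.0008 -0.0009 36.2613]
 lid 36.25765399385174 29 29 (array([ 520.2335, -222.837 ]), np.float64(0.25164272147976163), array([-0.4359,  0.0205,  0.6602]))
 saucer 12 11 (array([ 518.0861, -222.7727]), np.float64(0.20376812466631122), array([-0.9994, -0.0577,  0.3311]))
top 2166 slope deg 0.07006917067404862 [ 0.001  -0.0007 36.8968]
 lid 36.86199484678564 31 31 (array([ 517.5849, -222.0235]), np.float64(0.5846778927353995), array([-1.2563, -0.5847, -0.044 ]))
 saucer 29 29 (array([ 517.8055, -221.5152]), np.float64(0.2811253468151449), array([-0.218 ,  0.2811,  1.4228]))
9.1 [ 550.671  -230.4067  363.1094] 40.12573991077486 [0.2617 0.3537 0.6361]
to [ 0.1191  0.0006  0.0001  0.0497 -0.0057  0.0082]
blue lid [571.31544291 196.34933658]
blue lid [571.37284008 196.18786015]
```

View pics/scene10.png

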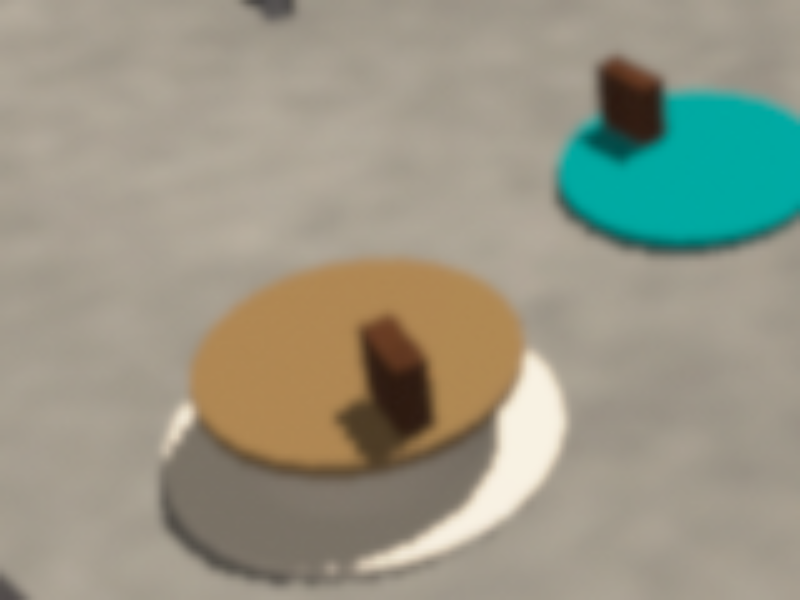

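View pics/top10.png

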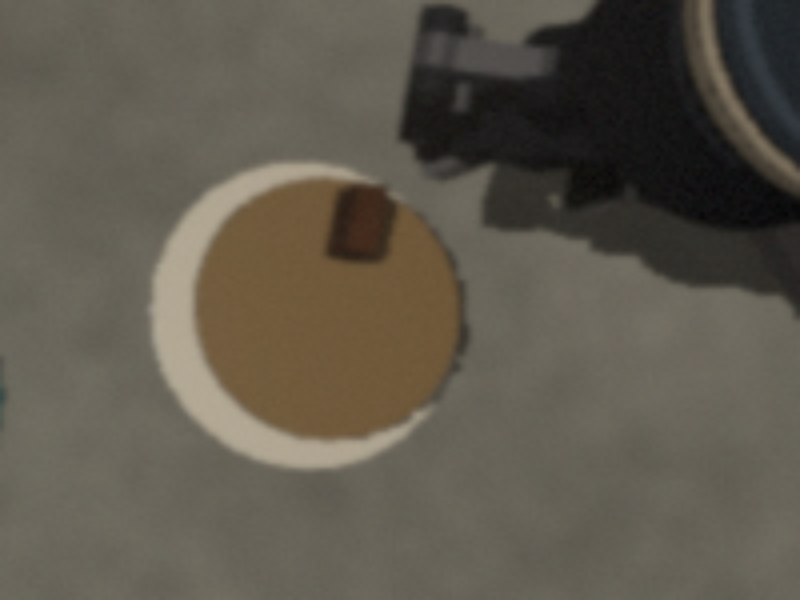

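```bash
python3 -c "
from plant import bot
print(bot.sign_off())"
```

```text
the job is handed in; nothing more can be done
None
```

The lid is back on the white dish, flat and centred, and I have handed the job in (no verdict is given).

- **Moves:** I pinched the tab and tipped its edge up to about 13° with the far side still low (the lid's middle about 6 mm above the rim). I then raised the lid about 3 cm clear, levelled and shifted it, lowered it until it touched, let go and backed straight up. It took about 9 s of the 32 s allowed.
- **Lid, last check:** It lies level to within 0.1°. Its upper face is at 36–37 mm, as it should be when resting on the rim. Its centre is within about 0.6 mm of the dish's centre by the top camera, and about 2.1 mm by the scene camera. The two cameras differ by a couple of millimetres, which is their stated accuracy and well inside the 12 mm limit.
- **Everything else:** The white dish moved less than about 1.5 mm, within measuring error, and the blue lid about 0.2 mm. The gripper is about 15 cm above the lid and touches nothing.
- **One thing off:** One early descent drifted about 10 mm sideways while still above the lid, because the arm had not settled. I corrected it before grasping, and no check failed.

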